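# Load the setting-master plate onto the three-ball spring mount

## Robot

A 7-joint arm with a two-finger parallel gripper is mounted at the origin on the work surface. World frame = base frame: x ahead of the robot, y to its left, z up, the work surface at z = 0. Lengths are in m, angles in rad, forces in N, time in s.
With the tool pointing down it reaches from about 0.4 to 0.9 m from the base axis. Payload 5.5 kg.
Tool frame: the origin (TCP) lies midway between the tips of the shut fingers; the grasp point (between the pads) lies 19 mm behind it (manip.grip_depth is the distance from the TCP to the grasp point, in m); z points along the fingers, x is the direction in which the jaws open and shut, and the axes are right-handed (so a half turn about z gives the same grasp; the last joint's range is limited). The gripper opens to 92 mm and grips with 3 to 60 N. Pads are 19 mm wide; open, the fingers measure 130 mm over their backs; the gripper's body (75 mm by 190 mm) begins 47 mm behind the grasp point.
Start: joints at [1.524, 0.501, -0.427, 1.55, 0.221, 1.138, -0.21], TCP at [0.198, -0.619, 0.227] pointing down, gripper open.
Joint ranges: [-2.88, 2.88], [-0.31, 2.03], [-1.54, 1.56], [0.2, 2.42], [-1.41, 4.55], [0.19, 2.02], [-2.57, 2.57]. Speed limits (rad/s): [2.57, 2.57, 3.14, 3.14, 3.14, 3.14, 3.14].

## Interface

Orientations are given as a unit quaternion [x, y, z, w].
In Python, from bench import manip, effector, viewer gives the robot as it stands. Calls block until the motion is done:
- manip.move_pose(position, orientation): joint-space move of the TCP to a pose.
- manip.servo_line(position, ori=None, vel=0.15): straight line of the TCP; ori=None keeps the orientation; vel is the mean speed in m/s.
- manip.movej(angles): joint-space move.
- effector.open_jaws() and effector.close(f_grip=None): open the fingers fully, or close them until they stop; f_grip is the grip in N (None keeps the last).
- manip.sleep(seconds).
- manip.solve_ik(position, orientation): joint angles nearest the present ones, or None.
- viewer.get_image(name): name is "scene" or "top" or "wrist"; returns the picture (420x560x3 uint8, red, green, blue); there is no depth.
- viewer.get_calibration(name): a dict with "vfov" (degrees; the focal length in pixels is half the picture's height over the tangent of half this angle, whatever the lens; pixels are square), "cx", "cy" (the principal point, pixels), "eye" and "attitude" of the camera in the world. Camera axes: x right, y down, z forward; pixel columns grow to the right and rows downward; lengths in m; the calibration is good to about 2 mm. A picture is of the moment at which its call begins: read the wrist's pose just before it. get_calibration takes no time and is no camera call; for the wrist camera it gives the pose at the moment of the call.
A pose or a line that the arm cannot do raises manip.PlanningError and nothing moves.
- manip.hand_in(): hands the job in, once; it reports no verdict.
Readings, each from a call of its own:
- manip.current_clock(): time.
- manip.current_q(): joint angles.
- manip.current_joint_velocities(): joint speeds.
- manip.current_tau(): joint torques, N m.
- manip.current_tool_pos(): TCP position.
- manip.current_tcp_rot(): TCP orientation.
- manip.current_force(): force on the tool from outside, world axes, zero at the start.
- manip.current_wrist_torque(): the same for the moment, N m.
- manip.current_finger_gap(): finger opening in m.
Only numpy, scipy, OpenCV 4.12 (cv2) and the standard library are available. Lean on these libraries where they do the work, as an engineer would, in place of code of your own. Each camera call takes 0.05 s, during which the arm holds its last target.

## Task

Take the round setting-master plate off its storage stand by the black T-handle, bring it over the three-ball mount with its red dot on the same side as the mount's red dot, and push its pull stud down through the sprung jaws. Keep hold of it while the springs draw it down, ease it gently onto the three balls by feel so that it neither slams nor is forced, and let go only once it bears on them, leaving it fully home on all three. Leave the valve, the cutter holder and the spanner where they are.

Things in the scene. Friction and masses are not known exactly. Their poses are not given: they have to be found in the camera images.
- plate: Loose round aluminium plate, 156 mm across, 12 mm thick, 0.6 to 0.85 kg in all. Origin: centre of its flat underside; z up. On top three brass seat masters 16 mm tall and a T-handle. Below, three vee blocks 11.5 mm deep, 24 mm long, at 50 mm radius, at 180, +60 and -60 degrees from its x axis; grooves radial, 45 degree flanks, 19 mm wide at the mouth; stud in the middle.
- plate_handle (a point): Middle of the black T-handle's grip bar, 60 mm above the plate's underside on its centre line. Bar 16 mm thick (plate x), 64 mm long (plate y), 24 mm high, on an 18 mm round post. The seat masters reach up to 32 mm below this point.
- plate_stud (a point): Lower tip of the pull stud, on the plate's centre line 37 mm below its underside. From the tip up: lead-in cone from 9 to 22 mm diameter, knob 22 mm in diameter 22.6 to 24.6 mm below the underside, 45 degree shoulder up to a 13 mm neck.
- plate_dot (a point): Red dot on the plate's top, 70 mm out on its -x side, over the first vee.
- pedestal: White round foot, 132 mm across, 30 mm high, fixed to the bench, of the three-ball mount. Origin: centre of its underside, on the bench. On it, on a threaded elevating column, stands the mount's dark square head (150 x 150 x 18 mm), centred, same x and y axes. The column is locked at a height that is NOT measured: see pedestal_top.
- pedestal_top (a point): Centre of the foot's top, 30 mm above its origin, on the mount's axis. Plate fully home: its axis on this axis, axes parallel to the pedestal's, underside somewhere 55 to 79 mm above this point, to be found by feel. The head carries three 16 mm steel balls at 50 mm radius, at 180, +60 and -60 degrees from x; over 65 N on them (three loads added up; the springs and weight give 20 to 35), pressed or slammed, marks them.
- pedestal_dot (a point): Red dot on the foot's edge at its -x side, 60 mm out, 10 mm above the bench; another stands above it on the head's -x edge, by the first ball.
- jaw_line (a point): Point on the mount's axis 80 mm above the bench. Up to 12 mm above or below it two brass jaws with round noses close from +y and -y on springs (free gap 12 mm, 0.7 N/mm, 4 N preload each). The stud meets them 17 mm above home; the push peaks (6 to 15 N) 8 to 12 mm above home; from 5 mm above home the springs pull the plate down, up to 12 N besides its weight; vees meet the balls in the last 6 mm.
- stand: Grey storage stand: tube 64 mm across and 52 mm high on a 104 mm foot, fixed to the bench; the plate lies on its rim, stud inside the tube. Origin: centre of its underside.
- valve: Bystander: steel engine valve standing on its 38 mm head, 105 mm tall. Origin: centre of its underside.
- cutter_holder: Bystander: dark steel cutter holder, 58 mm across, 80 mm tall, standing upright. Origin: centre of its underside.
- spanner: Bystander: steel spanner lying flat, 160 mm long. Origin: middle of its underside.
Things that resemble listed ones, but are neither listed nor needed, are in the scene too. Of the things like the plate, leave any that is blue; of the rest the larger one is meant. There is more than one size of the stand; the job needs the largest.

How it is judged:
On the way, in this order (a step that is already met when the one before it is completed fails the run):
1. the plate is lifted off the stand by the handle (contact force between plate and stand below 0.05 N and contact force between the fingers and plate above 2 N and horizontal distance between plate and stand above 0.05 m), for 0.1 s.
2. still held, the plate bears on the balls (horizontal distance between plate and pedestal below 0.006 m and contact force between plate and balls above 1 N and contact force between the fingers and plate above 2 N), for 0.15 s.
At the end, for the whole second after the job is handed in: The plate rests on all three balls (each carries at least 0.8 N), centred on the pedestal within 2.5 mm, its x axis within 2 degrees of the pedestal's, level within 1.1 degrees, at rest and released (contact force between plate and balls_c0 above 0.8 N and contact force between plate and balls_c1 above 0.8 N and contact force between plate and balls_c2 above 0.8 N and horizontal distance between plate and pedestal below 0.0025 m and angle between the x axis of plate and the x axis of pedestal, either way round below 0.035 rad and angle between plate's own z axis and vertical below 0.02 rad and linear speed of plate below 0.01 m/s); the robot touches nothing.
It fails at once if more than 65 N on the balls, the three loads added up (slammed or forced) (contact force between plate and balls above 65 N).
It fails at once if the valve is moved more than 15 mm (distance of valve from where it was at the start of the episode above 0.015 m).
It fails at once if the cutter holder is moved more than 15 mm (distance of cutter_holder from where it was at the start of the episode above 0.015 m).
It fails at once if the spanner is moved more than 15 mm (distance of spanner from where it was at the start of the episode above 0.015 m).
It also fails if it takes over 56 s, if anything falls off the work surface, if the arm or the gripper's body presses on something with over 40 N, if the wrist force passes 120 N, or if a joint passes its speed limit or range.

## Working session

There is one attempt and no reset: what is moved stays moved. The work goes in short steps, each a Python script; the robot and the scene stay as the last script left them, time stands still between calls to the robot, and variables do not carry over. Pictures are saved under pics/ and viewed, and the job is handed in when it is done.

```bash
ls; mkdir -p pics; python3 - <<'E'
from bench import manip, effector, viewer
import cv2
for n in("scene","top","wrist"):
    im=viewer.get_image(n); cv2.imwrite(f"pics/a_{n}.png",im[:,:,::-1]); print(n,viewer.get_calibration(n))
print(manip.current_clock(),manip.current_tool_pos(),manip.current_tcp_rot(),manip.current_force(),manip.current_finger_gap(),manip.grip_depth)
E
```

```text
pics
scene {'vfov': 45.64020791208491, 'cx': 279.7326244731657, 'cy': 212.54078769243324, 'eye': array([1.05949148, 0.39223389, 0.79998671]), 'attitude': array([ 0.3789629 ,  0.84565286, -0.33848262, -0.16336422])}
top {'vfov': 47.8529940053741, 'cx': 277.52179537308035, 'cy': 220.10820204069643, 'eye': array([ 0.44977686, -0.06988296,  1.01166435]), 'attitude': array([-0.70312762,  0.7088962 , -0.03950874,  0.03894596])}
wrist {'vfov': 59.10515797009535, 'cx': 276.14987815475064, 'cy': 208.79321691232167, 'eye': array([ 0.26781371, -0.59433885,  0.3845036 ]), 'attitude': array([ 0.80040702, -0.58342948, -0.08120663,  0.11119412])}
0.15 [ 0.19795483 -0.6185637   0.22592056] [ 8.07736368e-01 -5.89543376e-01 -5.88726018e-04 -4.69663507e-04] [-0.25333492 -0.79607562 -0.31844694] 0.09202544031195957 0.0188
```

View pics/a_scene.png

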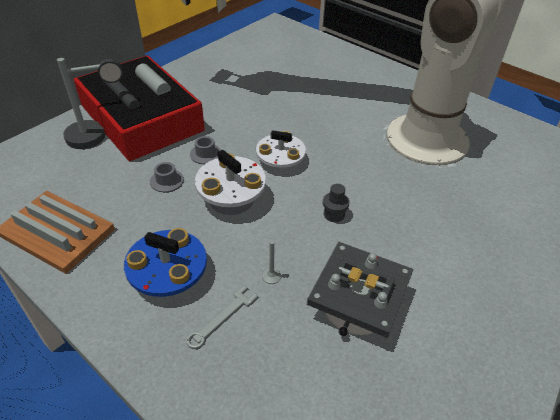

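View pics/a_top.png

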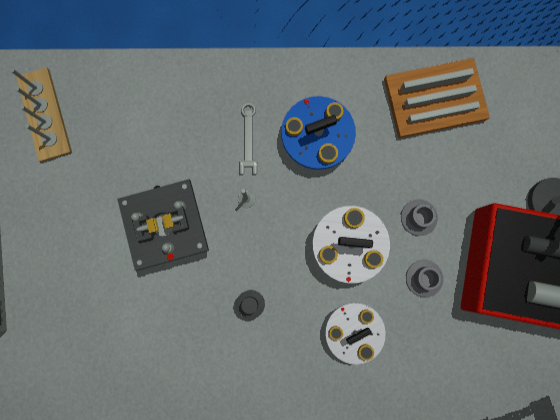

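View pics/a_wrist.png

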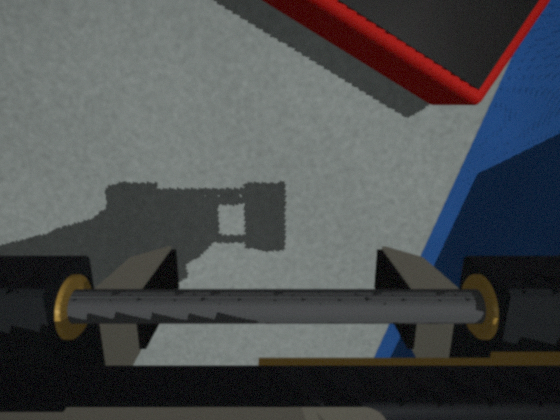

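The top view shows the larger white plate at about (351,245) with its dot at (348,279). The mount head is at about (163,225) with its dot at (170,257). The valve is at (241,203), the cutter holder at (249,305) and the spanner at (248,140). The small white plate is at (355,333), and the blue one at (318,132) is to be left alone.

```bash
cat > h.py <<'E'
import numpy as np, cv2
from scipy.spatial.transform import Rotation as R
def ray(c,u,v,h=420):
    f=h/2/np.tan(np.radians(c['vfov'])/2)
    d=R.from_quat(c['attitude']).apply([(u-c['cx'])/f,(v-c['cy'])/f,1.])
    return np.array(c['eye']),d
def onz(c,u,v,z):
    e,d=ray(c,u,v); return e+d*(z-e[2])/d[2]
def proj(c,p):
    f=210/np.tan(np.radians(c['vfov'])/2)
    q=R.from_quat(c['attitude']).inv().apply(np.array(p)-c['eye'])
    return np.array([c['cx']+f*q[0]/q[2],c['cy']+f*q[1]/q[2]])
def tri(rs):
    A=np.zeros((3,3));b=np.zeros(3)
    for e,d in rs:
        d=d/np.linalg.norm(d);P=np.eye(3)-np.outer(d,d);A+=P;b+=P@e
    x=np.linalg.solve(A,b)
    return x,[np.linalg.norm((np.eye(3)-np.outer(d,d)/(d@d))@(x-e)) for e,d in rs]
def reds(im):
    h=cv2.cvtColor(im,cv2.COLOR_RGB2HSV)
    m=(((h[...,0]<8)|(h[...,0]>172))&(h[...,1]>150)&(h[...,2]>90)).astype('uint8')
    n,l,s,c=cv2.connectedComponentsWithStats(m)
    return [(c[i].round(1).tolist(),int(s[i,4])) for i in range(1,n) if s[i,4]>=4]
E
python3 - <<'E'
from h import *
from bench import viewer
im=viewer.get_image("top");c=viewer.get_calibration("top");sc=viewer.get_image("scene");cs=viewer.get_calibration("scene")
print(reds(im));print(reds(sc))
h=cv2.cvtColor(im,cv2.COLOR_RGB2HSV)
m=((h[...,2]>200)&(h[...,1]<40)).astype('uint8')
m=cv2.morphologyEx(m,cv2.MORPH_CLOSE,np.ones((5,5)))
for k in cv2.findContours(m,0,2)[0]:
    if cv2.contourArea(k)>800:
        H=cv2.convexHull(k);e=cv2.fitEllipse(H);print(e,onz(c,*e[0],.064))
for u,v in [(351,245),(163,225)]: print(onz(c,u,v,.09))
cv2.imwrite("pics/b.png",cv2.resize(im[160:300,100:240],None,fx=4,fy=4,interpolation=cv2.INTER_CUBIC)[:,:,::-1])
cv2.imwrite("pics/b2.png",cv2.resize(sc[220:350,290:430],None,fx=4,fy=4,interpolation=cv2.INTER_CUBIC)[:,:,::-1])
E
```

```text
[([306.0, 101.2], 12), ([506.3, 268.0], 1238), ([169.8, 256.2], 38), ([348.2, 278.8], 15), ([342.0, 308.7], 7)]
[([119.4, 113.2], 1479), ([254.4, 164.2], 8), ([145.8, 286.6], 16)]
[ 0.50255201 -0.21377497  0.09      ]
[0.54470296 0.15314584 0.09      ]
```

View pics/b.png

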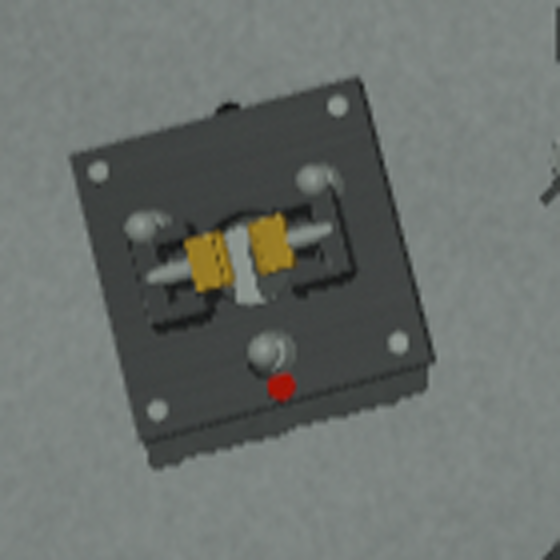

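View pics/b2.png

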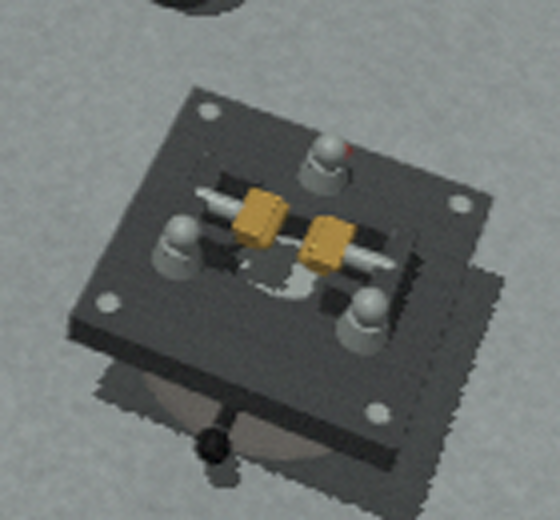

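```bash
cat >> h.py <<'E'
def q_yaw(a,flip=False):
    # tool z down, tool x at heading a (flip: a+pi)
    a=a+np.pi*flip
    return (R.from_euler('z',a)*R.from_euler('x',np.pi)).as_quat()
def wrist_rel(manip,viewer):
    c=viewer.get_calibration('wrist');T=R.from_quat(manip.current_tcp_rot()).inv()
    return T.apply(c['eye']-manip.current_tool_pos()),(T*R.from_quat(c['attitude']))
E
python3 - <<'E'
from h import *
from bench import manip,viewer
o,r=wrist_rel(manip,viewer);print(o,r.as_matrix().round(3))
for fl in(0,1):
  for p,a in [((.5,-.214,.25),-5),((.5,-.214,.093),-5),((.545,.153,.25),12),((.545,.153,.12),12)]:
    q=manip.solve_ik(p,q_yaw(np.radians(a),fl)); print(fl,p,None if q is None else np.round(q,2))
E
```

```text
[-0.0020109  -0.07389409 -0.15856562] [[ 1.     0.001  0.001]
 [-0.001  0.962  0.273]
 [-0.001 -0.273  0.962]]
0 (0.5, -0.214, 0.25) [ 1.11  0.4  -0.95  1.78  0.35  1.14 -0.04]
0 (0.5, -0.214, 0.093) [ 1.    0.6  -0.83  1.91  0.57  0.88 -0.21]
0 (0.545, 0.153, 0.25) [ 0.59  0.64 -1.3   1.72  0.64  1.29 -0.64]
0 (0.545, 0.153, 0.12) [ 0.43  0.69 -1.03  1.84  0.7   1.02 -0.68]
1 (0.5, -0.214, 0.25) [-0.48  0.42  1.08  1.83 -0.41  1.14 -2.49]
1 (0.5, -0.214, 0.093) [-0.46  0.78  1.13  1.96 -0.86  0.99 -2.13]
1 (0.545, 0.153, 0.25) [ 0.59  0.64 -1.3   1.72  0.64  1.29  2.5 ]
1 (0.545, 0.153, 0.12) [ 0.56  0.89 -1.3   1.84  0.94  1.2   2.29]
```

```bash
python3 - <<'E'
from h import *
from bench import manip,viewer
p=manip.current_tool_pos();manip.servo_line([p[0],p[1],.38],vel=.25)
manip.move_pose([.5,-.29,.3],q_yaw(np.radians(-5)))
import json
def snap(n):
    c=viewer.get_calibration('wrist');im=viewer.get_image('wrist');np.savez(f'{n}.npz',im=im,**c);cv2.imwrite(f'pics/{n}.png',im[:,:,::-1]);print(n,c['eye'],reds(im))
snap('w1')
manip.move_pose([.545,.079,.30],q_yaw(np.radians(12)));snap('w2')
print(manip.current_clock(),manip.current_force())
E
```

```text
w1 [ 0.50608903 -0.21712208  0.45848627] [([263.6, 340.3], 1951)]
w2 [0.530754   0.15073048 0.45823918] []
4.1667 [ 0.65746789  0.44983745 -1.06306582]
```

View pics/w1.png

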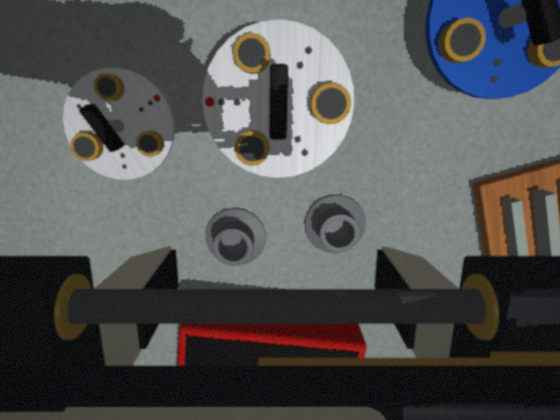

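View pics/w2.png

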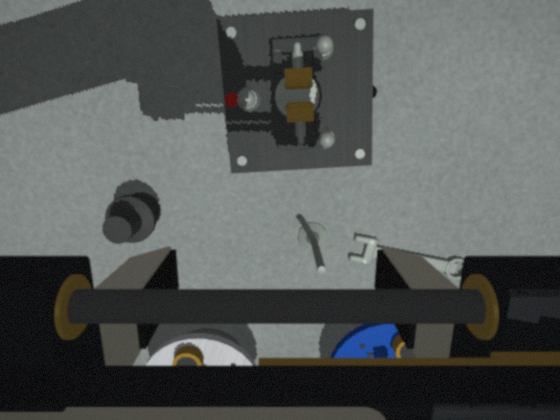

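The first wrist picture shows the plate disc centred at about (279,99), dot at (209,101), and the bar at (279,101). The second shows the mount, with head bolts at (231,32), (360,24), (360,154) and (242,161), balls at (251,99), (325,46) and (327,140), and the dot at (232,100).

```bash
python3 - <<'E'
from h import *
from bench import viewer
def ld(n):
    d=dict(np.load(n+'.npz'));im=d.pop('im');return im,{k:(float(v) if v.ndim==0 else v) for k,v in d.items()}
im,c=ld('w1')
hsv=cv2.cvtColor(im,cv2.COLOR_RGB2HSV)
roi=np.zeros(im.shape[:2],'uint8');cv2.circle(roi,(279,99),88,1,-1)
br=((hsv[...,0]>12)&(hsv[...,0]<28)&(hsv[...,1]>110)&(hsv[...,2]>50)).astype('uint8')*roi
P=[]
for k in cv2.findContours(br,0,1)[0]:
    if cv2.contourArea(cv2.convexHull(k))>300:
        e=cv2.fitEllipse(cv2.convexHull(k));P.append(onz(c,*e[0],.080));print('brass',np.round(e[0],1),np.round(e[1],1),P[-1])
P=np.array(P);print('brass centre',P.mean(0),np.linalg.norm(P-P.mean(0),axis=1))
# yaw: brass angles
print(np.degrees(np.arctan2(*(P-P.mean(0))[:,1::-1].T)))
h=cv2.cvtColor(im,cv2.COLOR_RGB2HSV)
m=(((h[...,0]<8)|(h[...,0]>172))&(h[...,1]>130)&(h[...,2]>50)).astype('uint8')*roi
ys,xs=np.nonzero(m);D=onz(c,xs.mean(),ys.mean(),.064);print('dot',xs.mean(),ys.mean(),len(xs),D)
v=D-P.mean(0);print('yaw by dot',np.degrees(np.arctan2(-v[1],-v[0])),np.linalg.norm(v[:2]))
dk=((hsv[...,2]<38)).astype('uint8')*roi
k=max(cv2.findContours(dk,0,1)[0],key=cv2.contourArea);r=cv2.minAreaRect(k);print('bar',r);bx=np.array([onz(c,*p,.124) for p in cv2.boxPoints(r)]);print(bx.round(4))
# white disc by edges: points along rays where bright ends
w=((hsv[...,2]>150)&(hsv[...,1]<40)).astype('uint8')
pts=[]
for a in np.radians(np.arange(-100,110,4)):
    for rr in np.arange(90,60,-.5):
        u,vv=279+rr*np.cos(a),99+rr*np.sin(a)
        if w[int(round(vv)),int(round(u))]: pts.append(onz(c,u,vv,.064)[:2]);break
pts=np.array(pts);A=np.c_[2*pts,np.ones(len(pts))];s=np.linalg.lstsq(A,(pts**2).sum(1),rcond=None)[0];print('disc',s[:2],np.sqrt(s[2]+s[:2]@s[:2]))
im,c=ld('w2');top=viewer.get_image('top')
cv2.imwrite('pics/w2z.png',cv2.resize(im[0:180,210:390],None,fx=3.3,fy=3.3,interpolation=cv2.INTER_CUBIC)[:,:,::-1])
E
```

```text
brass [251.8 147.3] [32.8 34.6] [ 0.47720488 -0.25763016  0.08      ]
brass [329.9 102.8] [39.3 40.5] [ 0.55836261 -0.2213784   0.08      ]
brass [251.2  52.8] [35.9 39.9] [ 0.48628887 -0.1690302   0.08      ]
brass centre [ 0.50728545 -0.21601292  0.08      ] [0.05135012 0.05135819 0.05146098]
[-125.85907188   -5.99673312  114.07987325]
dot 209.3090909090909 101.38181818181818 55 [ 0.43775111 -0.20904724  0.064     ]
yaw by dot -5.72058515950847 0.06988236385271951
bar ((278.0, 101.0), (74.0, 16.0), 90.0)
[[ 0.5034 -0.1848  0.124 ]
 [ 0.5169 -0.186   0.124 ]
 [ 0.5118 -0.2475  0.124 ]
 [ 0.4976 -0.2462  0.124 ]]
disc [ 0.50758145 -0.21677947] 0.0777794351188662
```

View pics/w2z.png

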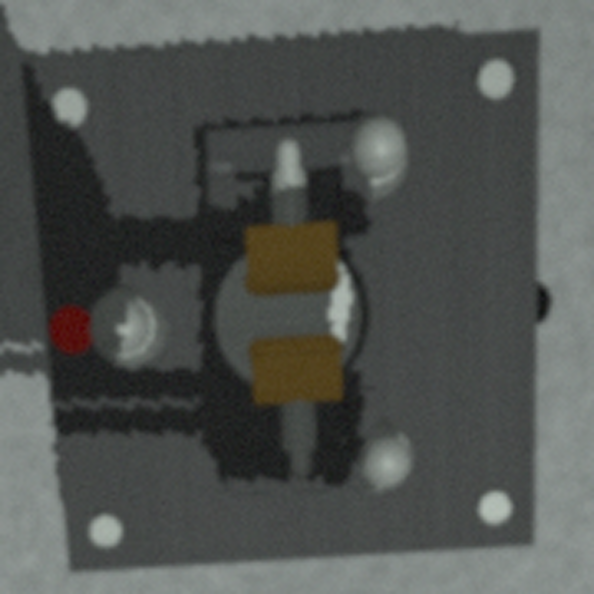

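```bash
cat > mnt.py <<'E'
from h import *
from bench import viewer
def ld(n):
    d=dict(np.load(n+'.npz'));im=d.pop('im');return im,{k:(float(v) if v.ndim==0 else v) for k,v in d.items()}
def blobs(im,guess,r=6):
    g=cv2.cvtColor(im,cv2.COLOR_RGB2GRAY).astype(float);out=[]
    for u,v in guess:
        pat=g[v-r:v+r+1,u-r:u+r+1];t=(pat.min()+pat.max())/2
        w=np.clip(pat-t,0,None);yy,xx=np.mgrid[-r:r+1,-r:r+1]
        out.append((u+(w*xx).sum()/w.sum(),v+(w*yy).sum()/w.sum()))
    return np.array(out)
if __name__=='__main__':
    im,c=ld('w2');ct=viewer.get_calibration('top');cs=viewer.get_calibration('scene')
    top=viewer.get_image('top');sc=viewer.get_image('scene')
    # order: -x+y, +x+y, +x-y, -x-y
    a=blobs(im,[(231,32),(360,24),(360,154),(242,161)],4)
    b=blobs(top,[(139,262),(124,203),(184,186),(199,246)],3)
    s=blobs(sc,[(405,271),(384,323),(317,296),(342,248)],3)
    # scene order is worked out below
    print(a.round(1),b.round(1),s.round(1),sep='\n')
    X=np.array([tri([ray(c,*p),ray(ct,*q)])[0] for p,q in zip(a,b)]);print(X.round(4));print([tri([ray(c,*p),ray(ct,*q)])[1] for p,q in zip(a,b)])
    print('scene reproj',[proj(cs,x).round(1).tolist() for x in X])
    for z in (X[:,2].mean(),):
        for cc,uv in((c,a),(ct,b)):
            Y=np.array([onz(cc,*p,z) for p in uv]);m=Y.mean(0)
            e=[(Y[1]-Y[0]),(Y[2]-Y[3])];f=[(Y[0]-Y[3]),(Y[1]-Y[2])]
            print('z',z,m,[np.linalg.norm(x) for x in e+f],[np.degrees(np.arctan2(x[1],x[0])) for x in e],[np.degrees(np.arctan2(-x[0],x[1])) for x in f])
E
python3 mnt.py
```

```text
[[230.9  31.7]
 [359.8  23.7]
 [359.6 153.4]
 [241.6 160.5]]
[[138.9 262.1]
 [122.4 204. ]
 [185.  186. ]
 [198.4 246.4]]
[[404.8 270.7]
 [384.1 322.7]
 [316.6 295.4]
 [341.8 247.3]]
[[0.4731 0.2072 0.0616]
 [0.5881 0.2333 0.0921]
 [0.6288 0.1181 0.0554]
 [0.505  0.0867 0.0673]]
[[np.float64(0.0005289618960383459), np.float64(0.0005289618960384236)], [np.float64(0.0014732449952982506), np.float64(0.0014732449952985357)], [np.float64(0.0005631817084461886), np.float64(0.0005631817084459803)], [np.float64(0.0014132514681439903), np.float64(0.0014132514681441245)]]
scene reproj [[405.4, 273.8], [386.4, 312.4], [315.3, 301.1], [343.1, 248.1]]
z 0.06910627182622882 [0.54988025 0.16278689 0.06910627] [np.float64(0.12367496244764782), np.float64(0.12398528738453989), np.float64(0.12434489148902587), np.float64(0.12388220655225327)] [np.float64(15.100751612736111), np.float64(15.314924470443165)] [np.float64(15.17209685399292), np.float64(15.315489112060643)]
z 0.06910627182622882 [0.54812288 0.16185809 0.06910627] [np.float64(0.12219720805155188), np.float64(0.12537106445337173), np.float64(0.1215397223274144), np.float64(0.13036795541885962)] [np.float64(17.1561557489105), np.float64(13.06990076522075)] [np.float64(14.415788574910515), np.float64(15.857041389700484)]
```

```bash
python3 - <<'E'
from mnt import *
from bench import manip
def snap(n):
    c=viewer.get_calibration('wrist');im=viewer.get_image('wrist');np.savez(f'{n}.npz',im=im,**c);cv2.imwrite(f'pics/{n}.png',im[:,:,::-1]);print(n,c['eye'])
q=q_yaw(np.radians(15.2));C=np.array([.5497,.1626,0]);T=R.from_quat(q)
for n,dx in(('w3',-.06),('w4',.06)):
    p=C-T.apply([-.002-dx,-.0739,0]);p[2]=.24
    manip.move_pose(p,q);snap(n)
    im,c=ld(n)
    g=[proj(c,[*(C[:2]+R.from_euler('z',15.2,degrees=True).apply([sx*.062,sy*.062,0])[:2]),.072]) for sx,sy in((-1,1),(1,1),(1,-1),(-1,-1))]
    print(np.round(g,1))
print(manip.current_clock())
E
python3 -c "
import cv2,numpy as np
a=[cv2.imread(f'pics/{n}.png')[:260] for n in('w3','w4')]
cv2.imwrite('pics/w34.png',np.vstack(a))"
```

```text
w3 [0.49388456 0.14802338 0.39810686]
[[271.9  24.1]
 [426.8  24. ]
 [411.3 176.6]
 [272.4 176.6]]
w4 [0.61091903 0.18107303 0.39934863]
[[120.2  26.7]
 [273.9  26.8]
 [274.  178.2]
 [135.8 178.1]]
5.3417
```

View pics/w34.png

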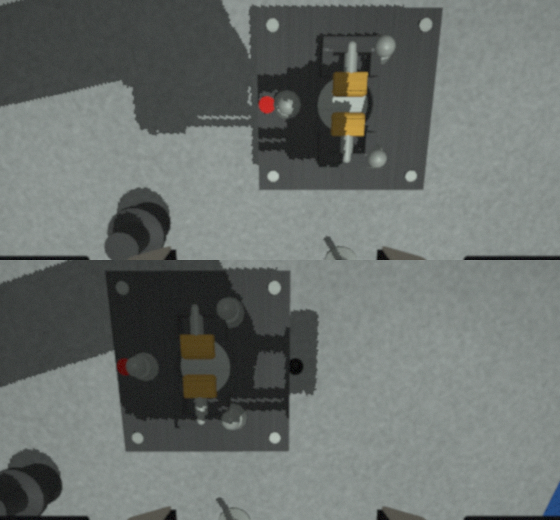

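Both stacked views show the four head bolts close to the predicted pixels. The balls are at about (287,104), (386,47) and (377,158) in the upper view, and the dot is on the −x edge as expected.

```bash
python3 - <<'E'
from mnt import *
i3,c3=ld('w3');i4,c4=ld('w4');i2,c2=ld('w2')
a3=blobs(i3,[(272,24),(426,24),(411,176),(272,176)],5)
a4=blobs(i4,[(122,28),(274,28),(274,178),(137,178)],5)
a2=blobs(i2,[(231,32),(360,24),(360,154),(242,161)],4)
print(a3.round(1),a4.round(1))
t=[tri([ray(c3,*p),ray(c4,*q),ray(c2,*r)]) for p,q,r in zip(a3,a4,a2)]
X=np.array([x for x,_ in t]);print(X.round(4),[np.round(r,4) for _,r in t],'mean',X.mean(0))
z=X[:,2].mean()
for c,a in((c3,a3),(c4,a4),(c2,a2)):
    Y=np.array([onz(c,*p,z) for p in a]);m=Y.mean(0);e=[(Y[1]-Y[0]),(Y[2]-Y[3])];f=[(Y[0]-Y[3]),(Y[1]-Y[2])]
    print(m,[np.linalg.norm(x).round(4) for x in e+f],[np.degrees(np.arctan2(x[1],x[0])).round(2) for x in e],[np.degrees(np.arctan2(-x[0],x[1])).round(2) for x in f])
# predicted ball tops for various home heights
m=X.mean(0)
for h in (.085,.091,.097,.103,.109):
    bc=[m[:2]+.05*np.array([np.cos(np.radians(15.2+k)),np.sin(np.radians(15.2+k))]) for k in(180,60,-60)]
    print(h,[proj(c3,[*b,h-.0133]).round(0).tolist() for b in bc],[proj(c4,[*b,h-.0133]).round(0).tolist() for b in bc])
cv2.imwrite('pics/z3.png',np.hstack([cv2.resize(i3[30:180,250:410],None,fx=2.4,fy=2.4),cv2.resize(i4[30:180,110:270],None,fx=2.4,fy=2.4)])[:,:,::-1])
E
```

```text
[[272.1  24.4]
 [425.6  24.1]
 [410.6 175.7]
 [272.7 175.8]] [[121.9  27.6]
 [274.   27.6]
 [274.4 177.4]
 [137.2 177.6]]
[[0.4738 0.2064 0.069 ]
 [0.5933 0.2389 0.0692]
 [0.6261 0.1193 0.0689]
 [0.5064 0.0866 0.0693]] [array([0.0002, 0.0003, 0.0002]), array([0.0003, 0.0002, 0.0001]), array([0.0001, 0.0001, 0.0001]), array([0.0002, 0.0001, 0.0001])] mean [0.54987421 0.16279886 0.06909062]
[0.54981306 0.16297555 0.06909062] [np.float64(0.124), np.float64(0.124), np.float64(0.1242), np.float64(0.1241)] [np.float64(15.25), np.float64(15.28)] [np.float64(15.29), np.float64(15.3)]
[0.54991925 0.16261902 0.06909062] [np.float64(0.1238), np.float64(0.1242), np.float64(0.1239), np.float64(0.1238)] [np.float64(15.27), np.float64(15.34)] [np.float64(15.18), np.float64(15.34)]
[0.54988102 0.16278738 0.06909062] [np.float64(0.1237), np.float64(0.124), np.float64(0.1243), np.float64(0.1239)] [np.float64(15.1), np.float64(15.31)] [np.float64(15.17), np.float64(15.32)]
0.085 [[287.0, 104.0], [379.0, 49.0], [371.0, 155.0]] [[143.0, 106.0], [229.0, 52.0], [232.0, 157.0]]
0.091 [[287.0, 104.0], [381.0, 48.0], [373.0, 156.0]] [[140.0, 106.0], [228.0, 51.0], [232.0, 158.0]]
0.097 [[287.0, 104.0], [383.0, 47.0], [375.0, 157.0]] [[138.0, 106.0], [227.0, 50.0], [231.0, 159.0]]
0.103 [[287.0, 104.0], [385.0, 46.0], [377.0, 158.0]] [[135.0, 106.0], [226.0, 48.0], [230.0, 160.0]]
0.109 [[287.0, 104.0], [387.0, 45.0], [379.0, 159.0]] [[132.0, 106.0], [225.0, 47.0], [229.0, 161.0]]
```

View pics/z3.png

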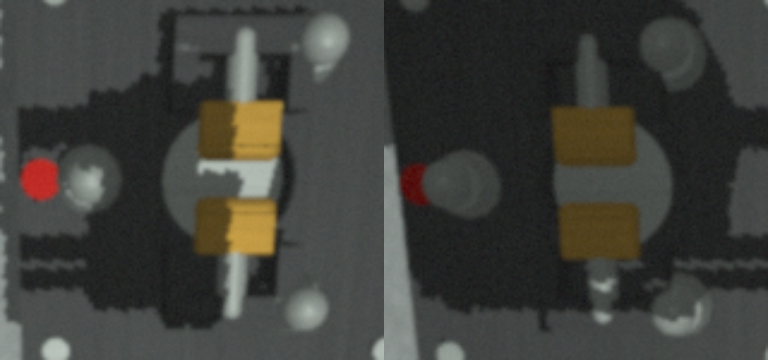

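Mount axis is at (0.5499, 0.1628), yaw 15.27°, head top z≈0.069. The ball pixels suggest home at about 0.10. Grasp next.

```bash
python3 - <<'E'
from h import *
from bench import manip,viewer,effector
q=q_yaw(np.radians(-5.85));x,y=.5074,-.2164
manip.move_pose([x,y,.20],q)
manip.servo_line([x,y,.094],vel=.12)
print(manip.current_tool_pos(),manip.current_force())
effector.close(45);manip.sleep(.2)
print('gap',manip.current_finger_gap(),manip.current_force(),manip.current_wrist_torque(),manip.current_tool_pos(),manip.current_clock())
manip.servo_line([x,y,.16],vel=.08)
manip.sleep(.3)
print('gap',manip.current_finger_gap(),manip.current_force(),manip.current_wrist_torque(),manip.current_tool_pos(),manip.current_clock())
E
```

```text
[ 0.5081553  -0.21640762  0.09470802] [0.03794984 0.7912318  0.72269195]
gap 0.016214494855113216 [ 2.73518706  0.23206344 -0.67723551] [-0.01329378 -0.57773512 -0.0232083 ] [ 0.50770532 -0.21640533  0.09404073] 9.05
gap 0.016397736394949458 [ 0.04330261  0.01067251 -7.22505749] [-0.0313527  -0.10427966  0.02695645] [ 0.50724576 -0.21620558  0.15962616] 10.325
```

```bash
python3 - <<'E'
from h import *
from bench import manip,viewer,effector
manip.servo_line([.5074,-.2164,.26],vel=.2)
q=q_yaw(np.radians(15.27))
manip.move_pose([.5499,.1628,.26],q); 
manip.servo_line([.5499,.1628,.19],vel=.1);manip.sleep(.3)
print(manip.current_finger_gap(),manip.current_force(),manip.current_wrist_torque(),manip.current_tool_pos(),R.from_quat(manip.current_tcp_rot()).as_matrix().round(4),manip.current_clock())
for n in('scene','top'): cv2.imwrite(f'pics/d_{n}.png',viewer.get_image(n)[:,:,::-1])
E
```

```text
0.016043221479969963 [-0.1099379   0.12000622 -6.98433896] [-0.03654049 -0.11842753 -0.06329363] [0.55018512 0.16285779 0.19049837] [[ 9.647e-01  2.633e-01  9.000e-04]
 [ 2.633e-01 -9.647e-01 -0.000e+00]
 [ 9.000e-04  3.000e-04 -1.000e+00]] 13.55
```

View pics/d_scene.png

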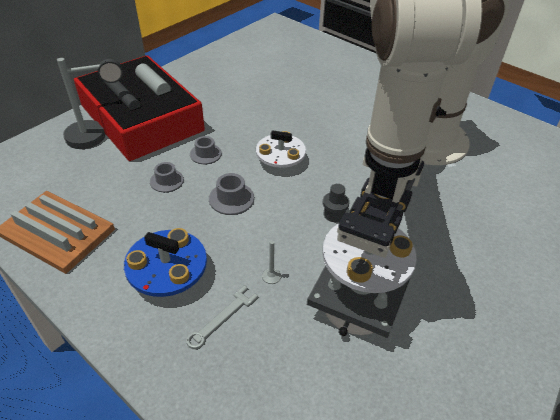

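View pics/d_top.png

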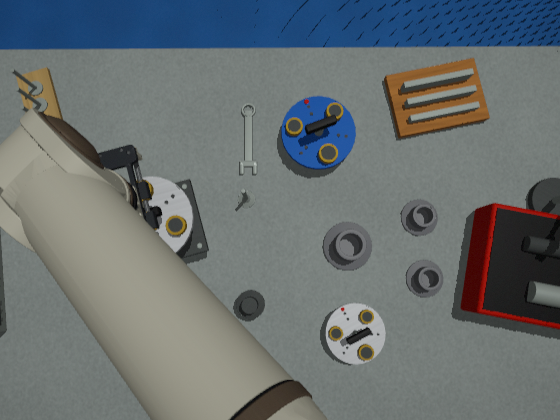

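The scene view shows the plate held level over the mount at (368,255). The empty large stand is at (347,245) in the top view, and the bystanders are unmoved. I'll descend by feel.

```bash
cat > feel.py <<'E'
from h import *
from bench import manip
def go(z0,z1,dz,stop,x=.5499,y=.1628,settle=.05,pr=True):
    z=z0
    while z>z1-1e-9:
        manip.servo_line([x,y,z],vel=.02);manip.sleep(settle)
        F=manip.current_force();p=manip.current_tool_pos()
        if pr: print(f"{z*1e3:.1f} act {p[2]*1e3:.2f} dxy {1e3*(p[0]-x):.2f} {1e3*(p[1]-y):.2f} F {F.round(2)} t {manip.current_clock():.2f}")
        if stop(F,z): print('STOP');return z
        z-=dz
    return z+dz
E
python3 - <<'E'
from feel import *
manip.servo_line([.5499,.1628,.172],vel=.06)
go(.171,.150,.001,lambda F,z: F[2]>12 or F[2]<-12 or np.hypot(*F[:2])>10)
E
```

```text
171.0 act 171.19 dxy 0.14 0.05 F [-0.32  0.48 -7.26] t 14.40
170.0 act 170.03 dxy 0.01 -0.03 F [ 0.64 -0.61 -7.92] t 14.70
169.0 act 168.96 dxy -0.02 -0.05 F [ 0.34  0.01 -6.71] t 15.00
168.0 act 167.94 dxy -0.04 -0.03 F [ 0.65  0.05 -7.26] t 15.30
167.0 act 166.94 dxy -0.03 -0.00 F [ 0.26  0.16 -6.1 ] t 15.60
166.0 act 165.97 dxy -0.02 -0.04 F [ 0.2  -0.13 -6.69] t 15.90
165.0 act 164.96 dxy -0.02 -0.04 F [-0.39 -0.45 -7.6 ] t 16.20
164.0 act 163.96 dxy -0.04 -0.00 F [ 1.26 -0.19 -6.9 ] t 16.50
163.0 act 162.95 dxy -0.03 -0.00 F [ 1.01  0.44 -6.82] t 16.80
162.0 act 161.95 dxy -0.03 -0.02 F [-0.99  0.92 -6.89] t 17.10
161.0 act 160.95 dxy -0.06 -0.02 F [ 0.37  0.64 -6.93] t 17.40
160.0 act 160.38 dxy 0.30 0.20 F [-0.21  0.6  -4.25] t 17.70
159.0 act 159.45 dxy 0.47 0.29 F [-0.31  0.18 -1.05] t 18.00
158.0 act 158.22 dxy 0.33 0.17 F [1.22 0.29 0.21] t 18.30
157.0 act 157.01 dxy 0.14 0.07 F [ 0.7   0.09 -1.95] t 18.60
156.0 act 155.94 dxy 0.07 0.02 F [ 1.55  1.05 -0.07] t 18.90
155.0 act 154.94 dxy 0.05 -0.02 F [0.98 0.26 0.37] t 19.20
154.0 act 153.97 dxy 0.02 0.01 F [0.36 0.89 1.02] t 19.50
153.0 act 152.98 dxy 0.02 0.06 F [1.3  0.35 0.76] t 19.80
152.0 act 151.88 dxy -0.03 -0.02 F [0.5  0.55 2.02] t 20.10
151.0 act 150.57 dxy -0.20 -0.20 F [ 1.98  1.11 -2.63] t 20.40
150.0 act 149.30 dxy -0.43 -0.35 F [ 1.26  0.63 -7.33] t 20.70
```

Stud contact was at TCP 160.5 and the peak at 152, so home is at about 143.5–144. Next, the pull-down phase in finer steps.

```bash
python3 - <<'E'
from feel import *
st={'m':0}
def stop(F,z):
    st['m']=min(st['m'],F[2])
    return (st['m']<-12 and F[2]>-6) or F[2]>3 or np.hypot(*F[:2])>12
go(.1494,.1418,.0005,stop,settle=.06)
E
```

```text
149.4 act 148.93 dxy -0.43 -0.27 F [ 1.43 -0.23 -8.45] t 21.01
148.9 act 148.67 dxy -0.34 -0.21 F [-0.27 -0.62 -6.82] t 21.32
148.4 act 148.31 dxy -0.16 -0.07 F [ 0.17  0.22 -6.62] t 21.62
147.9 act 147.78 dxy -0.01 -0.06 F [-0.37 -0.06 -8.2 ] t 21.93
147.4 act 147.17 dxy -0.10 -0.08 F [  0.44   0.93 -10.08] t 22.24
146.9 act 146.60 dxy -0.18 -0.14 F [  0.89  -0.48 -11.44] t 22.55
146.4 act 146.00 dxy -0.26 -0.19 F [ -0.59   0.   -13.68] t 22.86
145.9 act 145.49 dxy -0.29 -0.20 F [  0.75   0.36 -16.87] t 23.17
145.4 act 145.03 dxy -0.32 -0.20 F [ -0.13   1.25 -17.49] t 23.48
144.9 act 144.61 dxy -0.31 -0.17 F [  0.58  -0.58 -17.79] t 23.78
144.4 act 144.28 dxy -0.19 -0.08 F [ -0.66  -0.69 -16.95] t 24.09
143.9 act 143.92 dxy -0.02 0.02 F [ -0.83  -0.48 -17.09] t 24.40
143.4 act 143.46 dxy 0.09 0.06 F [ -0.37   0.7  -16.71] t 24.71
142.9 act 143.00 dxy 0.19 0.04 F [  0.03   0.1  -15.07] t 25.02
142.4 act 142.64 dxy 0.12 0.07 F [ -0.52  -0.92 -13.02] t 25.32
141.9 act 142.30 dxy 0.02 0.06 F [-3.33 -1.56 -6.83] t 25.63
```

```bash
python3 - <<'E'
from feel import *
go(.14165,.1400,.00025,lambda F,z: F[2]>-1 or np.hypot(*F[:2])>12,x=.5494,y=.1627,settle=.08)
print(manip.current_wrist_torque(),R.from_quat(manip.current_tcp_rot()).as_matrix()[2].round(4),manip.current_finger_gap())
E
```

```text
141.7 act 142.23 dxy 0.48 0.18 F [-1.43 -1.26 -3.22] t 25.97
141.4 act 142.09 dxy 0.49 0.15 F [-3.03 -2.54  3.15] t 26.30
STOP
[-0.56497168  0.56845846 -0.01604044] [ 1.1e-03  2.0e-04 -1.0e+00] 0.016303683729889197
```

```bash
python3 - <<'E'
from feel import *
for i in range(4):
    manip.sleep(.15);print(manip.current_force().round(2),manip.current_wrist_torque().round(2),manip.current_tool_pos().round(5),manip.current_clock())
E
```

```text
[-2.6  -2.52  4.96] [-0.59  0.66  0.01] [0.54988 0.1629  0.14203] 26.45
[-3.55 -2.14  6.59] [-0.61  0.58 -0.01] [0.54989 0.1629  0.14201] 26.6
[-2.55 -3.43  5.75] [-0.68  0.58 -0.01] [0.54988 0.16293 0.14203] 26.75
[-2.51 -2.25  5.65] [-0.65  0.63  0.01] [0.54988 0.16289 0.14201] 26.9
```

The force is steady at Fz≈+6 N, so the balls carry about 23 N and the position is holding. I'll release, retreat and check.

```bash
python3 - <<'E'
from feel import *
from bench import effector,viewer
effector.open_jaws();manip.sleep(.2)
print(manip.current_force().round(2),manip.current_tool_pos(),manip.current_finger_gap())
p=manip.current_tool_pos();manip.servo_line([p[0],p[1],.19],vel=.08)
q=q_yaw(np.radians(15.27));T=R.from_quat(q);C=np.array([.5499,.1628,0])
pp=C-T.apply([-.002,-.0739,0]);pp[2]=.28
manip.servo_line([p[0],p[1],.28],vel=.2)
manip.servo_line(pp,vel=.15);manip.sleep(.2)
c=viewer.get_calibration('wrist');im=viewer.get_image('wrist');np.savez('w5.npz',im=im,**c);cv2.imwrite('pics/w5.png',im[:,:,::-1])
cv2.imwrite('pics/e_scene.png',viewer.get_image('scene')[:,:,::-1]);print(manip.current_clock(),manip.current_force())
E
```

```text
[-0.47  0.26 -0.35] [0.54940502 0.16268983 0.14139074] 0.09148144975338159
30.6667 [-0.4660677   0.02256821  0.06215865]
```

View pics/w5.png

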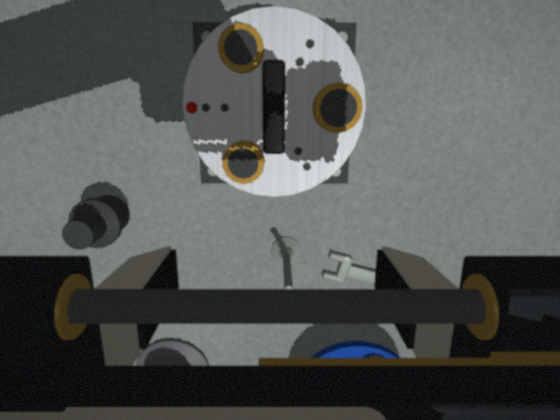

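View pics/e_scene.png

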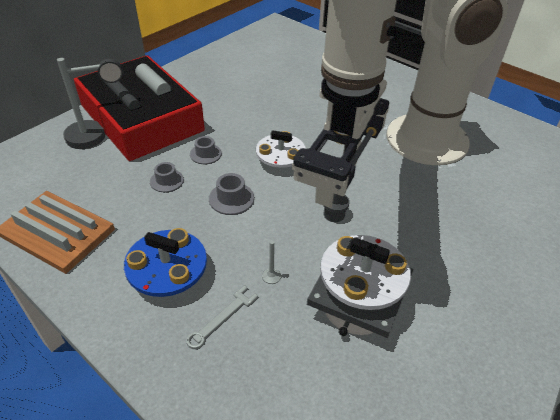

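```bash
python3 - <<'E'
from mnt import *
im,c=ld('w5');hsv=cv2.cvtColor(im,cv2.COLOR_RGB2HSV)
roi=np.zeros(im.shape[:2],'uint8');cv2.circle(roi,(274,101),98,1,-1)
br=((hsv[...,0]>12)&(hsv[...,0]<28)&(hsv[...,1]>110)&(hsv[...,2]>50)).astype('uint8')*roi
E=[]
for k in cv2.findContours(br,0,1)[0]:
    k=cv2.convexHull(k)
    if cv2.contourArea(k)>400: e=cv2.fitEllipse(k);E.append(e[0]);print(np.round(e[0],1),np.round(e[1],1))
for z in(.125,.128,.131):
    P=np.array([onz(c,*e,z) for e in E]);m=P.mean(0);print(z,m.round(4),np.linalg.norm(P-m,axis=1).round(4),np.degrees(np.arctan2(*(P-m)[:,1::-1].T)).round(2))
m_=(((hsv[...,0]<8)|(hsv[...,0]>172))&(hsv[...,1]>130)&(hsv[...,2]>50)).astype('uint8')*roi
ys,xs=np.nonzero(m_);D=onz(c,xs.mean(),ys.mean(),.112);P=np.array([onz(c,*e,.128) for e in E]);v=P.mean(0)-D;print(np.degrees(np.arctan2(v[1],v[0])),np.linalg.norm(v[:2]))
E
```

```text
[243.1 161.6] [40.5 41.5]
[337.2 107.1] [47.3 49.5]
[240.7  47.5] [43.9 49.4]
0.125 [0.5499 0.1632 0.125 ] [0.0518 0.0518 0.0518] [-104.7    15.31  135.3 ]
0.128 [0.5499 0.1633 0.128 ] [0.0513 0.0513 0.0513] [-104.7    15.31  135.3 ]
0.131 [0.5499 0.1633 0.131 ] [0.0508 0.0508 0.0508] [-104.7    15.31  135.3 ]
15.613724141518082 0.0702508829651988
```

```bash
python3 -c "
from bench import manip
print(manip.current_clock(),manip.current_force());manip.hand_in();print(manip.current_clock())"
```

```text
30.6667 [-0.4660677   0.02256821  0.06215865]
the job is handed in; nothing more can be done
the job is handed in; nothing more can be done
```

The plate is home on the three-ball mount and released, and the job was handed in at about 31 s of the 56 s allowed. No verdict was reported.

**Pick-up:** I gripped the T-handle of the larger white plate, lifted it off the large stand (about 7 N hanging), and brought it over the mount with the red dots on the same side.

**Seating by feel:**
- The stud met the jaws at a tool height of 160.5 mm, with a peak push of about 9 N at 152 mm. The springs then pulled down by about 10 N.
- I lowered it in 0.5 mm and then 0.25 mm steps until the balls took the load, at about 142 mm. The wrist force held steady at about +6 N up, which I estimate as roughly 23 N on the balls, and then I released it.

**Last checks, from the wrist picture after release:**
- The plate centre is at (0.5499, 0.1633) against the mount axis at (0.5499, 0.1628), so it is about 0.5 mm off.
- Yaw is 15.3° from the seat masters against the mount's 15.27°. The dot alone gave 15.6°, a small disagreement within the 2° allowance.
- The three seat masters measure equal radii at the expected height, so the plate is level with its underside at about 0.100 m.
- The arm was clear of everything with about zero wrist force, and the valve, cutter holder and spanner look unmoved in the pictures.
- The load on each separate ball could not be measured.

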